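# Brake the drill-jig shuttle, seat the block, let it run back

### The arm

A 6-joint arm with a two-finger parallel gripper is mounted at the origin on a cart in front of the work surface, level with it; the furniture and walls round the work are solid. World frame = base frame: x ahead of the robot, y to its left, z up, the work surface at z = 0. Lengths are in m, angles in rad, forces in N, time in s.
With the tool pointing down it reaches from about 0.3 to 0.95 m from the base axis. Payload 3.1 kg.
Tool frame: the origin (TCP) lies at the centre of the arm's flange, where the gripper is bolted on; the fingertips stand 173 mm ahead of it and the grasp point (between the pads) lies 155 mm ahead of it (tip_extent is the distance from the TCP to the fingertips, in m); z points along the fingers, y is the line along which they close (so a half turn about z gives the same grasp; the last joint's range is limited). The gripper opens to 85 mm and grips with 20 to 120 N. Pads are 22 mm wide; open, the fingers measure 114 mm over their backs; the gripper's body (76 mm by 85 mm) begins 54 mm behind the grasp point. The pads swing forward as they close: fully open they stand 13 mm farther back than shut.
Start: joints at [1.207, 0.308, 1.634, -0, 1.2, -0.07], TCP at [0.181, 0.598, 0.405] pointing down, gripper open.
Joint ranges: [-3.06, 3.06], [-0.79, 1.96], [0.05, 2.63], [-1.19, 4.34], [0.05, 2.64], [-2.94, 2.94]. Speed limits (rad/s): [2.79, 2.79, 3.14, 3.14, 3.14, 3.14].

### API

Orientations are given as a 3x3 rotation matrix whose columns are the frame's x, y, z axes.
In Python, from bench import sense, camera, camera_info, job_done, tip_extent gives the robot as it stands.
- The arm moves only by the tool arm_command, never from a script. Its argument "moves" is a list of rows, each a list of 4 numbers: the shift along the tool's x, y, z in mm, then the turn about the tool's z in rad. In form: [[tx, ty, tz, turn], ...]. A call has 1 to 8 rows; each row shifts and turns the commanded pose from where the row before left it, along the tool's axes as they then stand; what a row does not reach is not made up. A row lasts 1/8 s, in which the tool goes at most 62.5 mm and 10.7 degrees, less where a joint would pass 70% of its speed; a pose out of reach is approached as far as the arm can. A call with a gripper value outside its range is refused whole. "gripper" is the closure in counts, from 0 (fully open) to 255 (shut), set as the call begins (left out, the last holds). The fingers move at their own pace and stop on an object; "squeeze" is the grip in N (left out, the last holds). Time passes only in rows, so rows that do not move let the fingers close. It gives the time, the measured TCP pose, the force, the opening and the grip force at its end, in the units of the state.
- sense(): the state, without advancing time (a new reading comes with each control period).
- camera(name): name is "side" or "top" or "wrist"; returns the picture (480x640x3 uint8, red, green, blue); there is no depth.
- camera_info(name): a dict with "camera_matrix" (3x3 intrinsics, pixels), "rvec" (rotation vector, rad) and "tvec" (3), from world to camera coordinates, as OpenCV has them. Camera axes: x right, y down, z forward; pixel columns grow to the right and rows downward; lengths in m; the calibration is good to about 2 mm. A picture is of the moment at which its call begins: read the wrist's pose just before it. camera_info takes no time and is no camera call; for the wrist camera it gives the pose at the moment of the call.
- job_done(): hands the job in; it is judged then, once.
The state is a dict: "clock": time; "joints": joint angles; "joint_vel": joint speeds; "tau": joint torques, N m; "position": TCP position; "orientation": TCP orientation; "wrist_force": force on the tool from outside, world axes, zero at the start; "ft_torque": the same for the moment, N m; "opening": opening from 0.0 (shut) to 1.0 (fully open); "grip_force": force on a finger pad.
Only numpy, scipy, OpenCV 4.12 (cv2) and the standard library are available. Lean on these libraries where they do the work, as an engineer would, in place of code of your own. Each camera call takes 0.05 s, during which the arm holds its last target. There are 200 camera calls.

### The job

Draw the spring-loaded shuttle out from under the blue bridge by its red lever until the lever stands over the orange tab, and push the lever down until the brake bites firmly enough to hold the shuttle there on its own, without forcing the lever. Then push the wooden block along its nest until it sits fully home against the yellow end wall, without shoving the braked shuttle off the tab. Finally flick the lever fully up so that the shuttle runs back to its rest under the bridge with the block still home; leave the paint tin and the glue bottle alone.

Things in the scene. Friction and masses are not known exactly. Their poses are not given: they have to be found in the camera images.
- jig_base: grey base plate fixed to the bench, 190 x 370 x 12 mm, with two guide rods along its y and a blue bridge (z 115 to 138 mm) over x -54 to +64, y +11 to +181 mm of its frame. Origin on the bench, 15 mm behind the plate's middle; x points away from the robot across the rods, y along the rods to the bridge end, z up.
- shuttle (a joint): travel of the aluminium shuttle (130 mm long) along the base's -y, m; 0 = at rest under the bridge, 0.15 = end of travel. A spring pulls it back with 2.5 N at 0 and 6 N at 0.14; it glides slowly (damped).
- brake_lever (a joint): angle of the red kick-down lever on the shuttle's front, rad; 0 = fully up (released, 0.6 rad above level), grows as the handle goes down, 0.6 = level. A stiff hinge (0.6 N m, 6 N at the handle) keeps it where it is left. Somewhere between 0.38 and 0.85 its rubber shoe meets the steel brake bar, whose height differs by some mm from start to start, so the angle of bite must be felt.
- lever_grip (a point): middle of the lever's black handle (16 x 16 mm section, 55 mm long, pointing at the base's -x), 105 mm from the hinge; moves with the lever. Can be pinched from above across the base's y; nothing stands beside it.
- lever_hinge (a point): the lever's hinge axis (along the base's y), 70 mm above the bench, in the middle of the shuttle's length; the lever's centre line. Moves with the shuttle. Past the bite the resistance rises steeply: 12 to 20 N downward at the handle sets the brake well, above 33 N (95 N at the shoe) the lever is forced. A well set brake holds about 10 N of push along the rods besides the spring.
- load_mark: small orange tab, 14 mm wide along the base's y, 16 mm high, fixed in front of the base; origin at its underside centre. Loading place: lever centre line (lever_hinge) at the tab's y in the base's frame, within 8 mm.
- block: loose wooden block, 90 mm long along the base's y, 45 mm wide and 45 mm high, 0.25 kg, lying in the shuttle's nest between two yellow side walls 18 mm high, floor 54 mm above the bench; origin at its underside centre. It starts 10 to 24 mm short of the end wall. The nest is open at its -y end; at the rest place the block is covered by the bridge.
- nest_end (a point): foot of the inner face of the nest's yellow end wall (30 mm high, at the nest's +y end), in the middle of its width; axes as the base. Moves with the shuttle. Block fully home: block origin 45 mm from it towards -y.
- tin: bystander: paint tin, 78 mm across, 77 mm high; leave it.
- glue: bystander: white glue bottle with an orange nozzle, 50 mm across, 172 mm high; leave it.

How it is judged:
By the outcome, as a careful person would: the job done as asked, in the order asked, and still so for the second after the job is handed in, with the robot touching nothing.
It also fails if it takes over 72 s, if anything falls off the work surface, if the arm or the gripper's body presses on something with over 40 N, if the wrist force passes 120 N, or if a joint passes its speed limit or range.

## Working session

There is one attempt and no reset: what is moved stays moved. The work goes in short steps, Python scripts to look and compute and a tool call to move; the robot and the scene stay as the last step left them, time stands still between calls to the robot, and variables do not carry over. Pictures are saved under pics/ and viewed, at most 10 in all, crops included, and the job is handed in when it is done.

Besides the shell and the picture viewer there is one more tool, called after ">>>" as a command line: name --pt "numbers of a row" for each row, then --argument value for the rest. arm_command: Moves the arm, as the interface text tells. Its arguments: {"type":"object","properties":{"moves":{"type":"array"},"gripper":{"type":"number"},"squeeze":{"type":"number"}},"required":["moves"]}

```bash
mkdir -p pics; python3 - <<'E'
from bench import *
import cv2,numpy as np
s=sense();print(s['clock'],s['position'],s['orientation'],s['wrist_force'],tip_extent)
for n in('side','top'):
    im=camera(n);cv2.imwrite(f'pics/{n}0.png',im[:,:,::-1]);i=camera_info(n)
    R=cv2.Rodrigues(np.array(i['rvec']))[0];print(n,i['camera_matrix'],(-R.T@np.array(i['tvec']).ravel()),R[2])
E
```

```text
0.0 [0.18087579 0.59781506 0.40344176] [[-9.57151048e-01  2.89587961e-01 -8.26845316e-04]
 [ 2.89589086e-01  9.57148738e-01 -2.11047704e-03]
 [ 1.80245208e-04 -2.25949069e-03 -9.99997431e-01]] [0.64810258 0.37540436 0.23808181] 0.1734
side [[454.91094531   0.         318.76197274]
 [  0.         454.91094531 245.27767989]
 [  0.           0.           1.        ]] [ 0.2783419  -0.89151028  0.50857367] [ 0.33704277  0.83595184 -0.43311279]
top [[539.06467774   0.         312.75566504]
 [  0.         539.06467774 243.78546211]
 [  0.           0.           1.        ]] [ 0.44203728 -0.11428534  1.21427604] [ 0.13027542  0.00194341 -0.99147594]
```

View pics/side0.png

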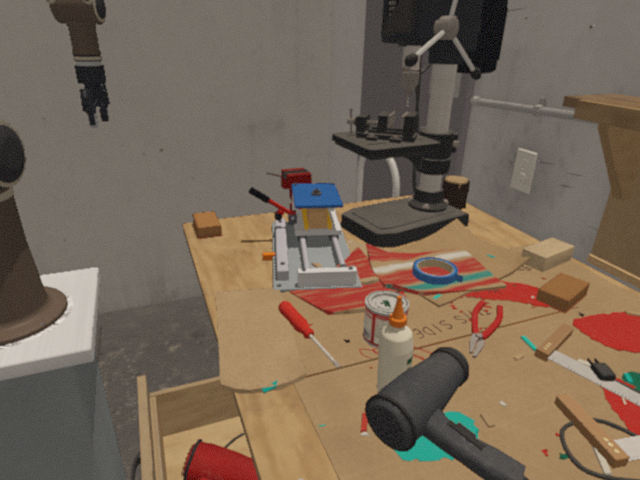

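View pics/top0.png

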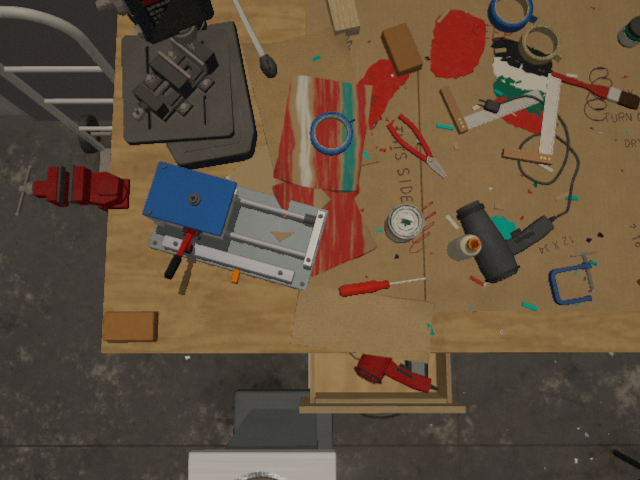

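The top view shows the bridge at (190,198), the lever handle at (173,266) and the orange tab at (236,276). The plate's -y direction points right in the picture.

```bash
cat > h.py <<'E'
import cv2,numpy as np
from bench import *
def ray(n,uv,z,info=None):
    i=info or camera_info(n);R=cv2.Rodrigues(np.array(i['rvec']))[0];t=np.array(i['tvec']).ravel()
    p=cv2.undistortPoints(np.array(uv,float).reshape(-1,1,2),np.array(i['camera_matrix']),None).reshape(-1,2)
    d=np.c_[p,np.ones(len(p))]@R;c=-R.T@t
    return c+d*((z-c[2])/d[:,2])[:,None]
def mask(hsv,lo,hi,roi):
    m=cv2.inRange(hsv,lo,hi);k=np.zeros_like(m);x0,y0,x1,y1=roi;k[y0:y1,x0:x1]=m[y0:y1,x0:x1];return k
E
python3 - <<'E'
from h import *
im=cv2.imread('pics/top0.png');hsv=cv2.cvtColor(im,cv2.COLOR_BGR2HSV)
m=mask(hsv,(100,120,40),(125,255,255),(130,150,245,250))
c=max(cv2.findContours(m,0,2)[0],key=cv2.contourArea)
p=ray('top',c.reshape(-1,2),.138)[:,:2].astype(np.float32)
r=cv2.minAreaRect(p*1000);b=cv2.boxPoints(r);print(r,b)
# frame: y axis along long side toward +y
e=[b[1]-b[0],b[2]-b[1]];v=max(e,key=np.linalg.norm);yb=v/np.linalg.norm(v);yb=yb*np.sign(yb[1]);xb=np.array([yb[1],-yb[0]])
ctr=np.array(r[0]);O=ctr-5*xb-96*yb;print('yb',yb,'xb',xb,'O',O)
def tob(P):d=P[:2]*1000-O;return d@xb,d@yb
m=mask(hsv,(8,150,120),(22,255,255),(225,265,245,290));M=cv2.moments(m,True);t=(M['m10']/M['m00'],M['m01']/M['m00']);P=ray('top',[t],.012)[0];print('tab',t,P,tob(P),M['m00'])
m=mask(hsv,(0,0,0),(180,255,50),(155,245,190,285));c=max(cv2.findContours(m,0,2)[0],key=cv2.contourArea)
r=cv2.minAreaRect(c);P=ray('top',[r[0]],.129)[0];print('handle',r,P,tob(P))
m=mask(hsv,(0,150,80),(6,255,255),(165,220,205,262));c=max(cv2.findContours(m,0,2)[0],key=cv2.contourArea);r=cv2.minAreaRect(c);P=ray('top',[r[0]],.1)[0];print('red',r,tob(P))
k=cv2.resize(im[150:300,130:340],None,fx=3.8,fy=3.8,interpolation=cv2.INTER_CUBIC);cv2.imwrite('pics/c.png',k)
E
```

```text
((677.6104125976562, 138.81214904785156), (166.82095336914062, 116.0458755493164), 73.89191436767578) [[598.7232   74.77485]
 [710.2131   42.57789]
 [756.4976  202.84946]
 [645.00775 235.04642]]
yb [0.27745038 0.9607399 ] xb [ 0.9607399  -0.27745038] O [646.17147636  47.96836758]
tab (234.88636363636363, 275.32954545454544) [0.52929787 0.06206935 0.012     ] (np.float64(-116.1974641649973), np.float64(-18.87925399914099)) 88.0
handle ((172.6999969482422, 266.60003662109375), (8.049844741821289, 25.491174697875977), 26.56505012512207) [0.53868318 0.17089704 0.129     ] (np.float64(-137.37490171376658), np.float64(88.27981825201275))
red ((185.31961059570312, 244.5309295654297), (9.95039176940918, 24.875980377197266), 23.96249008178711) (np.float64(-85.80584235890811), np.float64(85.24424949472164))
```

View pics/c.png

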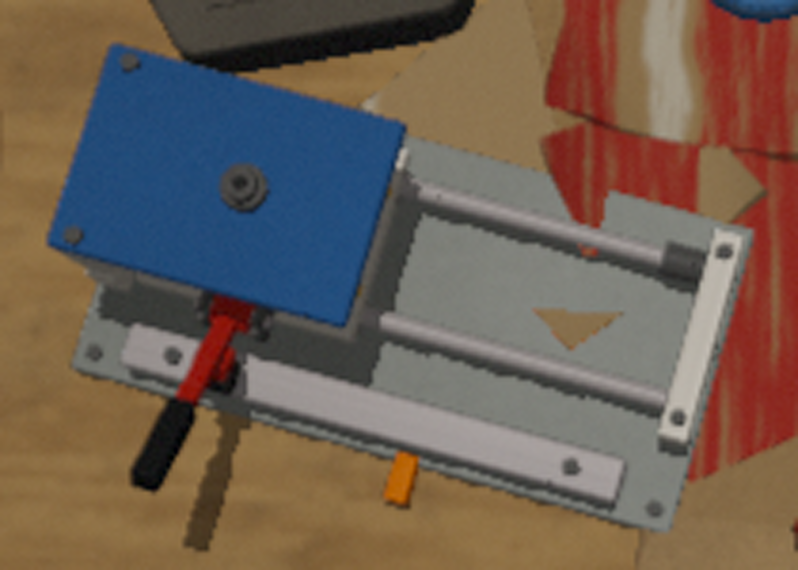

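The crop confirms it: handle at crop (162,445), tab at crop (401,478), and the lever points towards base -x. The tool axes are already almost -x, +y and down in the base frame.

>>> arm_command --pt "-50 -33 0 0.013" --pt "-50 -33 0 0" --pt "-50 -33 0 0" --pt "-50 -33 0 0" --pt "-50 -33 0 0" --pt "-50 -33 0 0" --pt "-50 -33 0 0" --pt "-50 -33 0 0" --gripper 80 --squeeze 60

```text
clock: 1.1
position: [0.484, 0.2245, 0.4044]
orientation: [[-0.953, 0.302, -0.0], [0.302, 0.953, 0.0], [0.0, -0.0, -1.0]]
wrist_force: [0.4, 0.4, 0.3]
opening: 0.686
grip_force: 0.0
```

```bash
cat >> h.py <<'E'
yb=np.array([.27745,.96074]);xb=np.array([.96074,-.27745]);O=np.array([646.2,48.0])
def tob(P):
    d=np.array(P)[:2]*1000-O;return np.round([d@xb,d@yb],1)
def st(tgt=None):
    s=sense();R=np.array(s['orientation']);f=np.array(s['wrist_force'])
    print('t',s['clock'],'tcp_b',tob(s['position']),'z',np.round(s['position'][2]*1000,1),'F_b',np.round([f[:2]@xb,f[:2]@yb,f[2]],1),'open',round(s['opening'],2),'grip',s['grip_force'],'yaw',np.arctan2(R[1,1],R[0,1])-np.arctan2(yb[1],yb[0]))
    if tgt is not None: # base x,y,z mm
        w=np.r_[O+tgt[0]*xb+tgt[1]*yb,tgt[2]];print('move',np.round(R.T@(w-np.array(s['position'])*1000),1))
E
python3 -c "
from h import *
st((-137,87,345))"
```

```text
t 1.1 tcp_b [-204.8  124.6] z 404.4 F_b [0.2 0.5 0.3] open 0.69 grip 0.0 yaw -0.025700972779431508
move [-68.8 -35.8  59.3]
```

>>> arm_command --pt "-34 -18 20 -0.026" --pt "-34 -17 20 0" --pt "0 0 15 0" --pt "0 0 0 0"

```text
clock: 1.6
position: [0.5369, 0.1729, 0.3475]
orientation: [[-0.961, 0.278, -0.005], [0.278, 0.961, -0.001], [0.005, -0.002, -1.0]]
wrist_force: [0.3, -0.2, -0.5]
opening: 0.684
grip_force: 0.0
```

```bash
python3 - <<'E'
from h import *
st((-137,87,284))
im=camera('wrist');cv2.imwrite('pics/w1.png',im[:,:,::-1]);i=camera_info('wrist');import pickle;pickle.dump(i,open('w1.pkl','wb'))
def px(b):
    w=np.r_[O+b[0]*xb+b[1]*yb,b[2]]/1000
    return cv2.projectPoints(w.reshape(1,3),np.array(i['rvec']),np.array(i['tvec']),np.array(i['camera_matrix']),None)[0].ravel()
print(px((-137,88,129)),px((-116,-19,12)),px((-50,88,70)))
E
```

```text
t 1.6 tcp_b [-139.6   89.7] z 347.5 F_b [ 0.3 -0.1 -0.5] open 0.68 grip 0.0 yaw -0.000169759554387916
move [-2.9 -2.6 63.5]
[310.2319793  272.83956758] [196.77658454 244.70281132] [311.8689192  343.06400745]
```

View pics/w1.png

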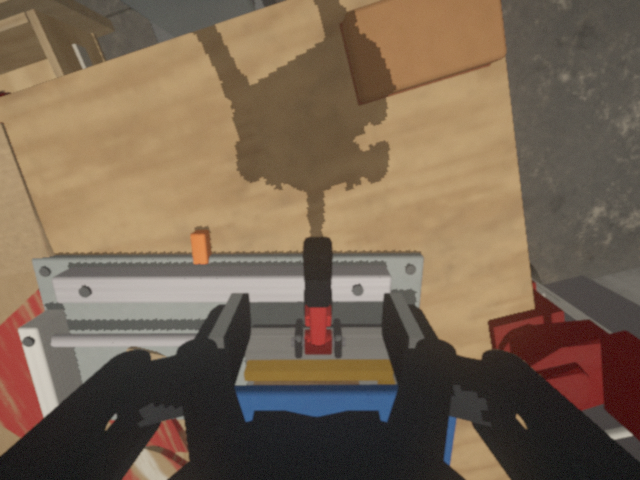

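The wrist view shows the handle at (317,270), between the fingers, and the tab at (200,248). The lever is square to the tool, about 3 mm further along +y than I predicted. I'll descend and grip.

>>> arm_command --pt "-1 1 25 0" --pt "-1 0 25 0" --pt "0 0 13 0" --pt "0 0 0 0"

```text
clock: 2.15
position: [0.5397, 0.1741, 0.2863]
orientation: [[-0.961, 0.276, -0.001], [0.276, 0.961, -0.0], [0.001, -0.001, -1.0]]
wrist_force: [-0.3, 0.2, 1.3]
opening: 0.688
grip_force: 0.0
```

>>> arm_command --pt "0 0 0 0" --pt "0 0 0 0" --pt "0 0 0 0" --pt "0 0 0 0" --pt "0 0 0 0" --pt "0 0 0 0" --gripper 255 --squeeze 60

```text
clock: 2.9
position: [0.5406, 0.1728, 0.2878]
orientation: [[-0.961, 0.276, 0.0], [0.276, 0.961, -0.002], [-0.001, -0.001, -1.0]]
wrist_force: [-3.1, -3.6, 5.5]
opening: 0.178
grip_force: 60.2
```

```bash
python3 - <<'E'
from h import *
st()
import pickle
i=pickle.load(open('w1.pkl','rb'));im=cv2.imread('pics/w1.png');hsv=cv2.cvtColor(im,cv2.COLOR_BGR2HSV)
m=mask(hsv,(8,170,120),(22,255,255),(185,222,215,270));M=cv2.moments(m,True);t=(M['m10']/M['m00'],M['m01']/M['m00']);P=ray('',[t],.012,i)[0];print('tab',t,M['m00'],tob(P))
m=mask(hsv,(0,0,0),(180,255,60),(295,235,340,300));c=max(cv2.findContours(m,0,2)[0],key=cv2.contourArea);r=cv2.minAreaRect(c);print(r,tob(ray('',[r[0]],.129,i)[0]))
m=mask(hsv,(0,170,80),(6,255,255),(295,300,340,360));c=max(cv2.findContours(m,0,2)[0],key=cv2.contourArea);r=cv2.minAreaRect(c);print(r,tob(ray('',[r[0]],.085,i)[0]))
E
```

```text
t 2.9 tcp_b [-136.1   90.6] z 287.8 F_b [-2.  -4.3  5.5] open 0.18 grip 60.174978375434875 yaw 0.0012210011308031454
tab (202.0, 239.0) 4.0 [-121.5  -13.6]
((317.5, 268.5), (61.0, 27.0), 90.0) [-139.7   92.3]
((317.5, 326.5), (35.0, 23.0), 90.0) [-74.6  92.5]
```

```bash
python3 - <<'E'
from h import *
import pickle
i=pickle.load(open('w1.pkl','rb'));im=cv2.imread('pics/w1.png');hsv=cv2.cvtColor(im,cv2.COLOR_BGR2HSV)
print(im[248,200],hsv[248,200],hsv[235,200])
m=mask(hsv,(3,180,140),(20,255,255),(185,222,215,270));c=max(cv2.findContours(m,0,2)[0],key=cv2.contourArea);r=cv2.minAreaRect(c);print(r,cv2.boundingRect(c),tob(ray('',[r[0]],.012,i)[0]),[tob(ray('',[(x,r[0][1])],.012,i)[0]) for x in (192,210)])
m=cv2.inRange(hsv[222:275,180:222],(3,180,140),(20,255,255));print((m>0).sum(0))
E
```

```text
[ 83 141 219] [ 13 158 219] [ 13 163 207]Traceback (most recent call last):
  File "<stdin>", line 5, in <module>
ValueError: max() iterable argument is empty
```

>>> arm_command --pt "0 -5 0 0" --pt "0 -10 0 0" --pt "0 -10 0 0" --pt "0 -10 0 0" --pt "0 -10 0 0" --pt "0 -10 0 0" --pt "0 -10 0 0" --pt "0 -10 0 0"

```text
clock: 3.9
position: [0.5204, 0.1026, 0.2879]
orientation: [[-0.961, 0.278, 0.004], [0.278, 0.961, 0.004], [-0.003, 0.005, -1.0]]
wrist_force: [0.7, 6.7, 2.6]
opening: 0.176
grip_force: 59.9
```

```bash
python3 - <<'E'
from h import *
import pickle
i=pickle.load(open('w1.pkl','rb'));im=cv2.imread('pics/w1.png');hsv=cv2.cvtColor(im,cv2.COLOR_BGR2HSV)
m=mask(hsv,(3,145,140),(20,255,255),(185,222,215,270));c=max(cv2.findContours(m,0,2)[0],key=cv2.contourArea);r=cv2.minAreaRect(c);print(r,cv2.boundingRect(c),tob(ray('',[r[0]],.012,i)[0]))
st()
E
```

```text
((199.19410705566406, 248.02352905273438), (30.90869140625, 15.262603759765625), 85.60128784179688) (191, 233, 17, 31) [-112.8  -17.1]
t 3.9 tcp_b [-136.    17.5] z 287.9 F_b [-1.2  6.6  2.6] open 0.18 grip 59.9327427148819 yaw -0.00034548094634345716
```

>>> arm_command --pt "0 -10 0 0" --pt "0 -10 0 0" --pt "0 -10 0 0" --pt "0 -6 0 0" --pt "0 0 0 0" --pt "0 0 0 0"

```text
clock: 4.65
position: [0.5105, 0.0675, 0.2878]
orientation: [[-0.961, 0.277, 0.004], [0.277, 0.961, 0.002], [-0.003, 0.003, -1.0]]
wrist_force: [1.6, 4.9, 5.9]
opening: 0.172
grip_force: 60.3
```

```bash
python3 - <<'E'
from h import *
st()
for n in('wrist','top'):
    i=camera_info(n);im=camera(n)[:,:,::-1];cv2.imwrite(f'pics/{n}2.png',im)
a=cv2.imread('pics/wrist2.png')[150:450,160:480];b=cv2.imread('pics/top2.png')[190:290,180:287]
cv2.imwrite('pics/d.png',np.hstack([cv2.resize(a,(400,375)),cv2.resize(b,(400,375),interpolation=cv2.INTER_CUBIC)]))
E
```

```text
t 4.65 tcp_b [-135.7  -18.9] z 287.8 F_b [0.2 5.1 5.9] open 0.17 grip 60.27862250804901 yaw 1.3294645342609712e-05
```

View pics/d.png

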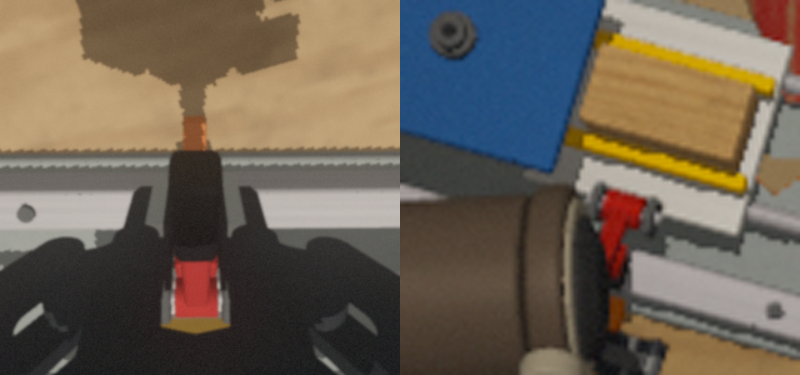

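The wrist crop shows the red lever and the orange tab in the same column (about 195), so the shuttle is at the loading place. The top crop shows the block in its nest, short of the end wall. Next I'll push the lever down along its arc.

>>> arm_command --pt "3 0 5 0" --pt "3 0 5 0" --pt "2.5 0 5 0" --pt "2 0 5 0" --pt "2 0 6 0" --pt "2 0 6 0" --pt "0 0 0 0"

```text
clock: 5.62
position: [0.4962, 0.0719, 0.2559]
orientation: [[-0.961, 0.277, 0.003], [0.277, 0.961, 0.002], [-0.002, 0.003, -1.0]]
wrist_force: [-2.8, 6.3, 9.8]
opening: 0.172
grip_force: 61.9
```

>>> arm_command --pt "0.5 0 2 0" --pt "0.5 0 2 0" --pt "0 0 0 0"

```text
clock: 6.0
position: [0.4953, 0.0722, 0.2522]
orientation: [[-0.961, 0.277, 0.002], [0.277, 0.961, 0.002], [-0.001, 0.003, -1.0]]
wrist_force: [-3.4, 7.0, 11.5]
opening: 0.169
grip_force: 62.6
```

>>> arm_command --pt "0.4 0 2 0" --pt "0.4 0 2 0" --pt "0 0 0 0"

```text
clock: 6.38
position: [0.4944, 0.0724, 0.2481]
orientation: [[-0.961, 0.277, 0.002], [0.277, 0.961, 0.002], [-0.001, 0.002, -1.0]]
wrist_force: [-3.2, 6.5, 10.2]
opening: 0.171
grip_force: 62.8
```

>>> arm_command --pt "0.3 0 2 0" --pt "0 0 0 0"

```text
clock: 6.62
position: [0.494, 0.0725, 0.246]
orientation: [[-0.961, 0.277, 0.001], [0.277, 0.961, 0.002], [-0.001, 0.002, -1.0]]
wrist_force: [-3.3, 7.4, 10.9]
opening: 0.169
grip_force: 62.9
```

>>> arm_command --pt "0.3 0 2 0" --pt "0 0 0 0"

```text
clock: 6.88
position: [0.4937, 0.0725, 0.244]
orientation: [[-0.961, 0.277, 0.001], [0.277, 0.961, 0.002], [-0.001, 0.002, -1.0]]
wrist_force: [-4.2, 7.4, 11.2]
opening: 0.17
grip_force: 63.1
```

>>> arm_command --pt "0.2 0 2 0" --pt "0.2 0 2 0" --pt "0 0 0 0"

```text
clock: 7.25
position: [0.4932, 0.0727, 0.2398]
orientation: [[-0.961, 0.277, 0.001], [0.277, 0.961, 0.002], [-0.0, 0.002, -1.0]]
wrist_force: [-3.9, 7.1, 10.4]
opening: 0.171
grip_force: 63.3
```

>>> arm_command --pt "0.1 0 2 0" --pt "0.1 0 1 0" --pt "0 0 0 0"

```text
clock: 7.62
position: [0.4929, 0.0727, 0.2368]
orientation: [[-0.961, 0.277, 0.0], [0.277, 0.961, 0.002], [0.0, 0.002, -1.0]]
wrist_force: [-4.4, 6.0, 11.3]
opening: 0.174
grip_force: 63.5
```

>>> arm_command --pt "0.1 0 2 0" --pt "0 0 0 0"

```text
clock: 7.88
position: [0.4927, 0.0727, 0.2346]
orientation: [[-0.961, 0.277, 0.0], [0.277, 0.961, 0.002], [0.0, 0.002, -1.0]]
wrist_force: [-3.4, 6.5, 9.7]
opening: 0.177
grip_force: 63.7
```

>>> arm_command --pt "0 0 2 0" --pt "0 0 2 0" --pt "0 0 0 0"

```text
clock: 8.25
position: [0.4925, 0.0727, 0.2305]
orientation: [[-0.961, 0.277, -0.0], [0.277, 0.961, 0.002], [0.001, 0.002, -1.0]]
wrist_force: [-4.5, 7.6, 9.9]
opening: 0.174
grip_force: 64.0
```

>>> arm_command --pt "0 0 2 0" --pt "0 0 1 0" --pt "0 0 0 0"

```text
clock: 8.62
position: [0.4925, 0.0727, 0.2275]
orientation: [[-0.961, 0.277, -0.001], [0.277, 0.961, 0.002], [0.001, 0.001, -1.0]]
wrist_force: [-3.9, 6.7, 9.7]
opening: 0.174
grip_force: 64.3
```

>>> arm_command --pt "0 0 2 0" --pt "0 0 0 0"

```text
clock: 8.88
position: [0.4925, 0.0727, 0.2255]
orientation: [[-0.961, 0.277, -0.0], [0.277, 0.961, 0.002], [0.001, 0.002, -1.0]]
wrist_force: [-4.7, 7.3, 10.2]
opening: 0.17
grip_force: 64.5
```

>>> arm_command --pt "0 0 2 0" --pt "0 0 0 0"

```text
clock: 9.12
position: [0.4925, 0.0727, 0.2234]
orientation: [[-0.961, 0.277, -0.001], [0.277, 0.961, 0.002], [0.001, 0.001, -1.0]]
wrist_force: [-4.0, 7.2, 9.3]
opening: 0.175
grip_force: 64.7
```

Now past level, so the arc turns back inward.

>>> arm_command --pt "-0.1 0 2 0" --pt "-0.1 0 1 0" --pt "0 0 0 0"

```text
clock: 9.5
position: [0.4926, 0.0726, 0.2204]
orientation: [[-0.961, 0.277, -0.001], [0.277, 0.961, 0.002], [0.001, 0.001, -1.0]]
wrist_force: [-4.3, 6.7, 9.7]
opening: 0.171
grip_force: 65.0
```

>>> arm_command --pt "-0.2 0 2 0" --pt "0 0 0 0"

```text
clock: 9.75
position: [0.4928, 0.0726, 0.2183]
orientation: [[-0.961, 0.277, -0.001], [0.277, 0.961, 0.002], [0.001, 0.001, -1.0]]
wrist_force: [-4.2, 6.4, 9.9]
opening: 0.175
grip_force: 65.2
```

>>> arm_command --pt "-0.2 0 2 0" --pt "0 0 0 0"

```text
clock: 10.0
position: [0.4929, 0.0726, 0.2166]
orientation: [[-0.961, 0.277, -0.001], [0.277, 0.961, 0.002], [0.002, 0.001, -1.0]]
wrist_force: [-4.2, 6.7, 11.3]
opening: 0.173
grip_force: 65.6
```

>>> arm_command --pt "-0.3 0 2 0" --pt "0 0 0 0"

```text
clock: 10.25
position: [0.4933, 0.0726, 0.2152]
orientation: [[-0.961, 0.277, -0.002], [0.277, 0.961, 0.002], [0.002, 0.001, -1.0]]
wrist_force: [-8.1, 6.6, 17.1]
opening: 0.177
grip_force: 66.6
```

>>> arm_command --pt "0 0 1 0" --pt "0 0 0 0" --pt "0 0 0 0"

```text
clock: 10.62
position: [0.4933, 0.0726, 0.2146]
orientation: [[-0.961, 0.277, -0.002], [0.277, 0.961, 0.002], [0.002, 0.001, -1.0]]
wrist_force: [-8.9, 7.7, 20.0]
opening: 0.172
grip_force: 67.3
```

>>> arm_command --pt "0 0 0 0" --pt "0 0 0 0" --pt "0 0 0 0" --pt "0 0 0 0" --gripper 110

```text
clock: 11.12
position: [0.4934, 0.0712, 0.2122]
orientation: [[-0.961, 0.278, -0.001], [0.278, 0.961, -0.0], [0.001, -0.0, -1.0]]
wrist_force: [-0.7, -0.3, -0.6]
opening: 0.571
grip_force: 0.0
```

>>> arm_command --pt "0 0 -20 0" --pt "0 0 -40 0" --pt "0 0 -40 0" --pt "0 -10 0 0" --pt "0 -40 0 0" --pt "0 0 0 0"

```text
clock: 11.88
position: [0.4783, 0.0217, 0.3113]
orientation: [[-0.96, 0.28, -0.003], [0.28, 0.96, -0.0], [0.003, -0.001, -1.0]]
wrist_force: [0.4, -1.1, 0.0]
opening: 0.566
grip_force: 0.0
```

```bash
python3 - <<'E'
from h import *
st()
for n in('wrist','top'):
    im=camera(n)[:,:,::-1];cv2.imwrite(f'pics/{n}3.png',im)
import pickle;pickle.dump(camera_info('wrist'),open('w3.pkl','wb'))
a=cv2.imread('pics/wrist3.png')
b=cv2.imread('pics/top3.png')[180:300,160:320]
cv2.imwrite('pics/e.png',np.hstack([cv2.resize(a,(400,300)),cv2.resize(b,(400,300),interpolation=cv2.INTER_CUBIC)]))
E
```

```text
t 11.875 tcp_b [-154.   -71.8] z 311.3 F_b [ 0.7 -0.9  0. ] open 0.57 grip 0.0 yaw -0.0025202123691348
```

View pics/e.png

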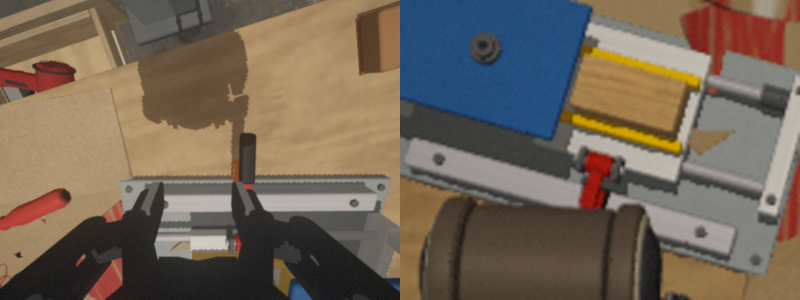

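The lever stayed at the tab with the brake holding. The top crop shows the block's -y end near crop (683,108), which is about (273,223) in the full picture.

```bash
python3 - <<'E'
from h import *
for k in '23':
    im=cv2.imread(f'pics/top{k}.png');hsv=cv2.cvtColor(im,cv2.COLOR_BGR2HSV)
    m=mask(hsv,(0,170,80),(6,255,255),(220,225,262,255));c=max(cv2.findContours(m,0,2)[0],key=cv2.contourArea);b=cv2.boundingRect(c);print('red',b,tob(ray('top',[(b[0]+b[2]/2,b[1]+5)],.075)[0]))
m=mask(hsv,(8,60,120),(22,160,255),(225,195,285,245));m=cv2.morphologyEx(m,cv2.MORPH_OPEN,np.ones((3,3)));c=max(cv2.findContours(m,0,2)[0],key=cv2.contourArea)
B=np.array([tob(p) for p in ray('top',c.reshape(-1,2),.099)]);print('block x',np.percentile(B[:,0],[2,98]),'y',B[:,1].min(),B[:,1].max(),np.percentile(B[:,1],[5,10]))
m=mask(hsv,(22,170,120),(32,255,255),(220,190,290,250));ys,xs=np.nonzero(m);W=np.array([tob(p) for p in ray('top',np.c_[xs,ys],.072)]);print('walls x',W[:,0].min(),W[:,0].max(),'y',W[:,1].min())
st((5,-110,310))
E
```

```text
red (234, 241, 12, 14) [-55.2 -21.2]
red (234, 241, 12, 14) [-55.2 -21.2]
block x [-13.968  29.868] y -74.1 16.7 [-73.3 -72.3]
walls x -26.6 41.8 y -82.1
t 11.975 tcp_b [-153.5  -70.3] z 311.7 F_b [ 0.3  0.3 -0.5] open 0.56 grip 0.0 yaw -0.0011933077007357795
move [-158.6  -39.5    1.4]
```

>>> arm_command --pt "-40 -15 0 0" --pt "-40 -15 0 0" --pt "-40 -15 0 0" --pt "-42 0 0 0" --pt "0 0 20 0" --pt "0 0 20 0" --pt "0 0 22 0" --pt "0 0 0 0" --gripper 255

```text
clock: 12.98
position: [0.6199, -0.0636, 0.2466]
orientation: [[-0.961, 0.276, -0.009], [0.276, 0.961, 0.002], [0.009, -0.001, -1.0]]
wrist_force: [-1.2, 0.1, -0.9]
opening: -0.001
grip_force: 0.0
```

```bash
python3 -c "
from h import *
st((8,-95,249))"
```

```text
t 12.975 tcp_b [   5.7 -114.5] z 246.6 F_b [-1.2 -0.3 -0.9] open -0.0 grip 0.0 yaw 0.001199468750772592
move [-2.3 19.5 -2.4]
```

Now I'll advance along +y, slowly, with small force checks.

>>> arm_command --pt "-2 5 -1 0" --pt "0 5 0 0" --pt "0 5 0 0" --pt "0 3 0 0" --pt "0 2 0 0" --pt "0 2 0 0"

```text
clock: 13.72
position: [0.6309, -0.0441, 0.2517]
orientation: [[-0.961, 0.277, -0.0], [0.277, 0.961, -0.0], [0.0, -0.0, -1.0]]
wrist_force: [0.2, 0.3, -0.1]
opening: 0.003
grip_force: 0.0
```

>>> arm_command --pt "0 1.5 0 0" --pt "0 1.5 0 0" --pt "0 1.5 0 0" --pt "0 1.5 0 0"

```text
clock: 14.22
position: [0.6326, -0.0383, 0.2516]
orientation: [[-0.961, 0.277, -0.0], [0.277, 0.961, 0.0], [0.0, -0.0, -1.0]]
wrist_force: [0.4, -0.1, 0.9]
opening: -0.001
grip_force: 0.0
```

>>> arm_command --pt "0 1.5 0 0" --pt "0 1.5 0 0" --pt "0 1.5 0 0"

```text
clock: 14.6
position: [0.6338, -0.0342, 0.2517]
orientation: [[-0.961, 0.277, -0.0], [0.277, 0.961, -0.0], [0.0, -0.0, -1.0]]
wrist_force: [0.6, -2.2, 1.0]
opening: -0.001
grip_force: 1.0
```

>>> arm_command --pt "0 1.5 0 0" --pt "0 1.5 0 0" --pt "0 1.5 0 0" --pt "0 1 0 0"

```text
clock: 15.1
position: [0.6353, -0.0287, 0.2516]
orientation: [[-0.961, 0.277, -0.0], [0.277, 0.961, 0.0], [0.0, -0.0, -1.0]]
wrist_force: [-0.8, -1.6, -0.7]
opening: -0.004
grip_force: 1.0
```

>>> arm_command --pt "0 1 0 0" --pt "0 1 0 0"

```text
clock: 15.35
position: [0.6359, -0.0268, 0.2517]
orientation: [[-0.961, 0.277, -0.0], [0.277, 0.961, -0.0], [0.0, -0.0, -1.0]]
wrist_force: [-0.1, -1.7, -0.4]
opening: -0.002
grip_force: 1.0
```

>>> arm_command --pt "0 1 0 0" --pt "0 1 0 0"

```text
clock: 15.6
position: [0.6364, -0.0249, 0.2517]
orientation: [[-0.961, 0.277, -0.0], [0.277, 0.961, 0.0], [0.0, 0.0, -1.0]]
wrist_force: [0.1, -1.1, 0.2]
opening: -0.0
grip_force: 1.0
```

>>> arm_command --pt "0 1 0 0" --pt "0 1 0 0"

```text
clock: 15.85
position: [0.637, -0.0229, 0.2517]
orientation: [[-0.961, 0.277, -0.0], [0.277, 0.961, 0.0], [0.0, -0.0, -1.0]]
wrist_force: [-0.5, -1.3, 0.6]
opening: -0.003
grip_force: 1.0
```

>>> arm_command --pt "0 0.8 0 0" --pt "0 0.8 0 0"

```text
clock: 16.1
position: [0.6374, -0.0214, 0.2517]
orientation: [[-0.961, 0.277, -0.0], [0.277, 0.961, 0.0], [0.0, 0.0, -1.0]]
wrist_force: [-1.0, -1.9, -0.8]
opening: 0.001
grip_force: 0.9
```

>>> arm_command --pt "0 0.8 0 0" --pt "0 0.8 0 0"

```text
clock: 16.35
position: [0.6379, -0.0201, 0.2517]
orientation: [[-0.961, 0.277, -0.0], [0.277, 0.961, -0.001], [-0.0, -0.001, -1.0]]
wrist_force: [-0.3, -3.4, -0.7]
opening: 0.0
grip_force: 1.9
```

>>> arm_command --pt "0 0.8 0 0" --pt "0 0.5 0 0"

```text
clock: 16.6
position: [0.6382, -0.0197, 0.2517]
orientation: [[-0.961, 0.276, -0.0], [0.276, 0.961, -0.002], [-0.0, -0.002, -1.0]]
wrist_force: [-1.6, -6.5, 0.5]
opening: -0.004
grip_force: 3.4
```

The force climbed to about 6.5 N with no more motion after 16 mm of sliding, so the block is home. I'll back off and return to the lever.

>>> arm_command --pt "0 -8 0 0" --pt "0 -15 0 0" --pt "0 0 -30 0" --pt "0 0 -50 0" --pt "40 10 0 0" --pt "40 10 0 0" --pt "40 20 0 0" --pt "40 20 0 0" --gripper 110

```text
clock: 17.6
position: [0.4936, 0.062, 0.3318]
orientation: [[-0.96, 0.279, 0.001], [0.279, 0.96, 0.002], [-0.0, 0.002, -1.0]]
wrist_force: [-0.0, 1.1, -1.0]
opening: 0.567
grip_force: 0.0
```

```bash
python3 - <<'E'
from h import *
st((-153.5,-19,215))
im=camera('top')[:,:,::-1];cv2.imwrite('pics/top4.png',im)
a=cv2.imread('pics/top3.png')
w=camera('wrist')[:,:,::-1]
f=lambda q:cv2.resize(q[180:300,160:320],(400,300),interpolation=cv2.INTER_CUBIC)
cv2.imwrite('pics/f.png',np.hstack([cv2.resize(w,(400,300)),f(im)]))
hsv=cv2.cvtColor(im,cv2.COLOR_BGR2HSV)
m=mask(hsv,(8,60,120),(22,160,255),(225,195,285,245));m=cv2.morphologyEx(m,cv2.MORPH_OPEN,np.ones((3,3)));c=max(cv2.findContours(m,0,2)[0],key=cv2.contourArea)
B=np.array([tob(p) for p in ray('top',c.reshape(-1,2),.099)]);print('block y',B[:,1].min(),np.percentile(B[:,1],[5,10]))
m=mask(hsv,(22,170,120),(32,255,255),(220,190,290,250));ys,xs=np.nonzero(m);W=np.array([tob(p) for p in ray('top',np.c_[xs,ys],.072)]);print('walls y',W[:,1].min())
E
```

```text
t 17.6 tcp_b [-150.5  -28.9] z 331.8 F_b [-0.3  1.1 -1. ] open 0.57 grip 0.0 yaw -0.001102846950944425
move [  3.    9.7 116.9]
block y -53.7 [-53.34 -52.54]
walls y -80.0
```

View pics/f.png

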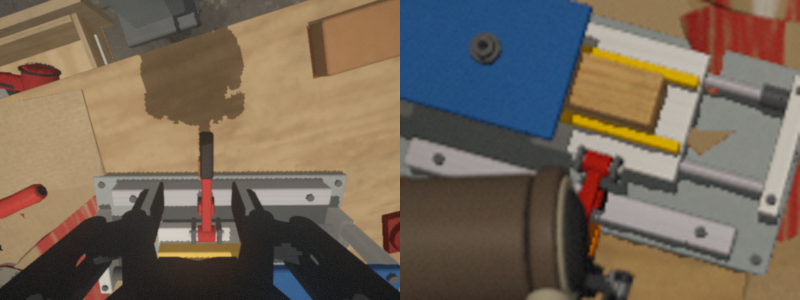

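The shuttle hasn't moved and the block has gone about 20 mm further in. In the wrist view the handle is at (206,155), between the fingers. Descending to grip.

>>> arm_command --pt "1.5 5 20 0" --pt "1.5 5 30 0" --pt "0 0 30 0" --pt "0 0 25 0" --pt "0 0 10 0" --pt "0 0 0 0"

```text
clock: 18.45
position: [0.4948, 0.0714, 0.2163]
orientation: [[-0.961, 0.278, -0.001], [0.278, 0.961, 0.0], [0.001, 0.0, -1.0]]
wrist_force: [0.3, 1.6, 1.1]
opening: 0.567
grip_force: 0.0
```

>>> arm_command --pt "0 0 0 0" --pt "0 0 0 0" --pt "0 0 0 0" --pt "0 0 0 0" --pt "0 0 0 0" --gripper 255

```text
clock: 19.08
position: [0.4957, 0.0728, 0.2182]
orientation: [[-0.961, 0.277, 0.004], [0.277, 0.961, 0.002], [-0.003, 0.003, -1.0]]
wrist_force: [0.5, 6.7, 1.9]
opening: 0.174
grip_force: 59.6
```

>>> arm_command --pt "0.4 0 -6 0" --pt "0.1 0 -6 0" --pt "-0.2 0 -6 0" --pt "-0.5 0 -6 0" --pt "-0.9 0 -6 0" --pt "-1.2 0 -6 0" --pt "-1.6 0 -6 0" --pt "-2 0 -6 0"

```text
clock: 20.08
position: [0.5012, 0.0706, 0.264]
orientation: [[-0.961, 0.277, 0.005], [0.277, 0.961, 0.002], [-0.004, 0.003, -1.0]]
wrist_force: [9.1, 2.6, -16.0]
opening: 0.168
grip_force: 58.6
```

>>> arm_command --pt "-2.4 0 -6 0" --pt "-2.8 0 -6 0" --pt "-3.2 0 -6 0" --pt "-2.5 0 -4 0" --pt "0 0 0 0"

```text
clock: 20.7
position: [0.5113, 0.0675, 0.2854]
orientation: [[-0.961, 0.277, 0.004], [0.277, 0.961, 0.002], [-0.003, 0.003, -1.0]]
wrist_force: [8.3, 2.8, -15.2]
opening: 0.169
grip_force: 59.1
```

```bash
python3 -c "
from h import *
st((-136,-19,288))"
```

```text
t 20.7 tcp_b [-135.   -18.7] z 285.4 F_b [  7.2   4.9 -15.2] open 0.17 grip 59.12585914134979 yaw 9.881737814243508e-05
move [ 1.  -0.3 -2.6]
```

>>> arm_command --pt "-1.2 0 -2 0" --pt "-1.2 0 -2 0" --pt "0 0 0 0"

```text
clock: 21.08
position: [0.5133, 0.0669, 0.2886]
orientation: [[-0.961, 0.277, 0.003], [0.277, 0.961, 0.002], [-0.002, 0.003, -1.0]]
wrist_force: [9.1, 2.8, -18.3]
opening: 0.168
grip_force: 58.9
```

>>> arm_command --pt "-0.6 0 -1 0" --pt "-0.6 0 -1 0" --pt "0 0 0 0"

```text
clock: 21.45
position: [0.5144, 0.0665, 0.2903]
orientation: [[-0.961, 0.277, 0.003], [0.277, 0.961, 0.002], [-0.002, 0.002, -1.0]]
wrist_force: [9.6, 3.7, -20.6]
opening: 0.171
grip_force: 58.8
```

>>> arm_command --pt "-0.6 0 -1 0" --pt "-0.6 0 -1 0" --pt "0 0 0 0"

```text
clock: 21.82
position: [0.5155, 0.0661, 0.2921]
orientation: [[-0.961, 0.277, 0.003], [0.277, 0.961, 0.002], [-0.002, 0.002, -1.0]]
wrist_force: [9.2, 2.6, -21.0]
opening: 0.169
grip_force: 58.8
```

>>> arm_command --pt "-0.6 0 -1 0" --pt "-0.6 0 -1 0" --pt "0 0 0 0"

```text
clock: 22.2
position: [0.5163, 0.0658, 0.2932]
orientation: [[-0.961, 0.277, 0.002], [0.277, 0.961, 0.002], [-0.001, 0.002, -1.0]]
wrist_force: [11.0, 2.5, -25.4]
opening: 0.169
grip_force: 59.0
```

The lever is against its upper stop. Now I'll let the shuttle go back with the hand, gently.

>>> arm_command --pt "0 3 0 0" --pt "0 7 0 0" --pt "0 10 0 0" --pt "0 10 0 0" --pt "0 10 0 0" --pt "0 10 0 0" --pt "0 10 0 0" --pt "0 10 0 0"

```text
clock: 23.2
position: [0.5353, 0.1323, 0.2931]
orientation: [[-0.961, 0.277, -0.001], [0.277, 0.961, -0.001], [0.0, -0.001, -1.0]]
wrist_force: [6.9, -0.6, -20.9]
opening: 0.168
grip_force: 59.7
```

>>> arm_command --pt "0 9 0 0" --pt "0 7 0 0" --pt "0 5 0 0" --pt "0 3 0 0" --pt "0 0 0 0"

```text
clock: 23.82
position: [0.542, 0.1557, 0.2932]
orientation: [[-0.961, 0.277, -0.0], [0.277, 0.961, 0.0], [0.001, 0.0, -1.0]]
wrist_force: [7.1, 1.3, -20.7]
opening: 0.167
grip_force: 59.7
```

>>> arm_command --pt "0 0 0 0" --pt "0 0 0 0" --pt "0 0 0 0" --pt "0 0 0 0" --pt "0 0 0 0" --pt "0 0 0 0" --gripper 80

```text
clock: 24.58
position: [0.5426, 0.1557, 0.2968]
orientation: [[-0.961, 0.277, 0.0], [0.277, 0.961, 0.0], [-0.0, 0.0, -1.0]]
wrist_force: [-0.4, -0.5, 0.9]
opening: 0.686
grip_force: 0.0
```

```bash
python3 -c "
from h import *
st()"
```

```text
t 24.575 tcp_b [-129.4   74.7] z 296.8 F_b [-0.3 -0.6  0.9] open 0.69 grip 0.0 yaw 0.00038534100518528014
```

>>> arm_command --pt "0 0 -25 0" --pt "0 0 -30 0" --pt "0 10 -20 0" --pt "0 0 0 0" --pt "0 0 0 0" --pt "0 0 0 0"

```text
clock: 25.32
position: [0.5447, 0.1649, 0.3701]
orientation: [[-0.961, 0.277, -0.003], [0.277, 0.961, -0.001], [0.003, -0.002, -1.0]]
wrist_force: [0.1, -0.4, -0.8]
opening: 0.688
grip_force: 0.0
```

```bash
python3 - <<'E'
from h import *
st()
i=camera_info('wrist');w=camera('wrist')[:,:,::-1];s=camera('side')[:,:,::-1]
cv2.imwrite('pics/g.png',np.hstack([cv2.resize(w,(400,400)),cv2.resize(s[160:300,230:370],(400,400),interpolation=cv2.INTER_CUBIC)]))
s0=cv2.imread('pics/side0.png')
cv2.imwrite('pics/g.png',np.hstack([cv2.resize(w,(300,400)),cv2.resize(s[160:300,240:327],(249,400)),cv2.resize(s0[160:300,240:327],(249,400))]))
hsv=cv2.cvtColor(w.copy(),cv2.COLOR_BGR2HSV)
m=mask(hsv,(0,170,80),(6,255,255),(280,230,360,380));c=max(cv2.findContours(m,0,2)[0],key=cv2.contourArea);r=cv2.minAreaRect(c);print(r,tob(ray('',[r[0]],.085,i)[0]))
E
```

```text
t 25.325 tcp_b [-129.9   84.1] z 370.1 F_b [ 0.3 -0.4 -0.8] open 0.69 grip 0.0 yaw 0.00016061091105901149
((326.4655456542969, 312.913818359375), (9.979290962219238, 10.767128944396973), 23.198589324951172) [-64.6  93.6]
```

View pics/g.png

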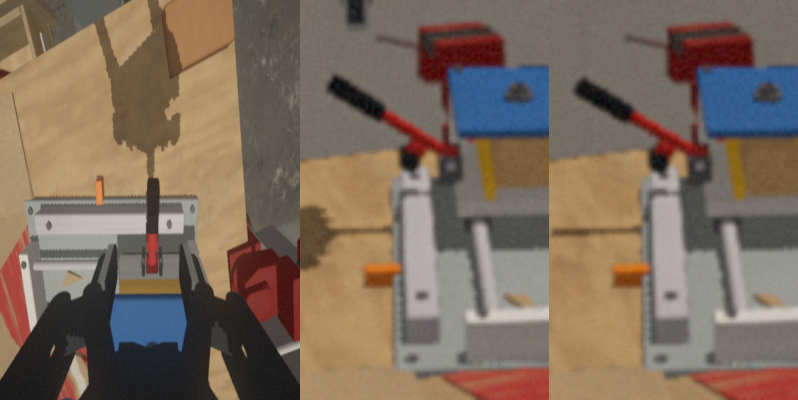

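The side crops from now and from the start match: the handle tip is at (335,85) against (334,87), so the lever is fully up and the shuttle is at rest. Handing in.

```bash
python3 -c "
from bench import *
print(job_done())"
```

```text
the job is handed in; nothing more can be done
None
```

I handed the job in at about 25 s. The brake held the shuttle at the tab while I pushed the block home, and the lever is now fully up with the shuttle back at rest. I held the lever on the way back and let the shuttle run only the last 16 mm itself. The bridge hid the block's final position, so "home" rests on the push stopping firmly at about 6.5 N.

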